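Load the test fixture, align its quarter-turn fastener and hold the panel down

ROBOT

A 6-joint arm with a two-finger parallel gripper is mounted at the origin on the work surface. World frame = base frame: x ahead of the robot, y to its left, z up, the work surface at z = 0. Lengths are in m, angles in degrees, forces in N, time in s.
With the tool pointing down it reaches from about 0.325 to 0.875 m from the base axis. Payload 4.4 kg.
Tool frame: the origin (TCP) lies on the centre line of the jaws, within the pads' length; the fingertips stand 8 mm ahead of it and the grasp point (between the pads) lies 11 mm behind it; z points along the fingers, y is the line along which they close (so a half turn about z gives the same grasp; the last joint's range is limited). The gripper opens to 85 mm and grips with 20 to 120 N. Pads are 22 mm wide; open, the fingers measure 114 mm over their backs; the gripper's body (76 mm by 85 mm) begins 54 mm behind the grasp point. The pads swing forward as they close: fully open they stand 13 mm farther back than shut.
Start: joints at [58.7, 11.837, 88.321, -0, 79.842, -8.623], TCP at [0.222, 0.531, 0.239] pointing down, gripper open.
Joint ranges: [-156.59, 156.59], [-49.26, 127.26], [12.9, 141.05], [-63.56, 243.56], [4.71, 150.69], [-161.64, 161.64]. Speed limits (degrees/s): [159.86, 159.86, 180, 180, 180, 180].

INTERFACE

Orientations are given as a 3x3 rotation matrix whose columns are the frame's x, y, z axes.
In Python, from workcell import arm, get_image, boxes_of, regions_of gives the robot as it stands.
- The arm moves only by the tool drive_tool, never from a script. Its argument "moves" is a list of rows, each a list of 6 numbers: the shift along the tool's x, y, z normalised to -1 to 1, where 1 is 0.75 m, then the turn, a rotation vector about the tool's x, y, z normalised to -1 to 1, where 1 is 180 degrees. A call has 1 to 12 rows; each row shifts and turns the commanded pose from where the row before left it, along the tool's axes as they then stand; what a row does not reach is not made up. A row lasts 1/8 s, in which the tool goes at most 62.5 mm and 10.7 degrees, less where a joint would pass 70% of its speed; a pose out of reach is approached as far as the arm can. A call with a number of a shift or a turn outside -1 to 1 is refused whole. A call with a gripper value outside its range is refused whole. "fingers" is the opening, from -1 (shut) to 1 (fully open), set as the call begins (left out, the last holds). The fingers move at their own pace and stop on an object; "grip_force" is the grip in N (left out, the last holds). Time passes only in rows, so rows that do not move let the fingers close. It gives the time, the measured TCP pose, the force, the opening and the grip force at its end, in the units of the state.
- arm.get_state(): the state, without advancing time (a new reading comes with each control period).
- get_image(name): name is "scene" or "top" or "wrist"; returns a dict with "color" (384x512x3 uint8, red, green, blue), "range_z" (384x512 float32, m along the optical axis (not along the pixel's ray), 0 where there is no reading), "intrinsics" (3x3 intrinsics, pixels), "pose" (4x4, takes a point from camera to world coordinates). Camera axes: x right, y down, z forward; pixel columns grow to the right and rows downward; lengths in m; the calibration is good to about 2 mm. The wrist camera is an equidistant fisheye: a pixel r from the principal point sees the ray r / f radians off the axis. A picture is of the moment at which its call begins.
- arm.job_done(): hands the job in; it is judged then, once.
Trained networks look in a picture, given as the dict that the camera call returned (one of the last four; its "shot" number tells which), for a name from the list of things; names that differ only in an ending like _2 or _b are one class to them, and where a whole thing is asked for, a point or a joint stands for the part that bears it (a point fixed in the world has none). Each returns a list of dicts, best first, with "confidence" (0 to 1); they miss things now and then, are a little off and sometimes report something else, mostly with a low value. They report only what shows in the picture. A call takes as long as a camera call. They do not tell look-alikes from the thing itself.
- boxes_of(target, picture): "location" ([x, y, z] in m, in world coordinates, good to about 4 mm: the middle of the surface that is visible of it).
- regions_of(target, picture): "pixels" (384x512 bool, what is visible of it).
The state is a dict: "t": time; "joints": joint angles; "joint_vel": joint speeds; "joint_torque": joint torques, N m; "position": TCP position; "tool_rot": TCP orientation; "force": force on the tool from outside, world axes, zero at the start; "wrist_torque": the same for the moment, N m; "finger_gap": finger opening in m; "finger_force": force on a finger pad.
Only numpy, scipy, OpenCV 4.12 (cv2) and the standard library are available. Lean on these libraries where they do the work, as an engineer would, in place of code of your own. Each camera call takes 0.05 s, during which the arm holds its last target. There are 200 camera calls.

TASK

First put the radio module from the mat into the empty nest of the test fixture, sitting flat with its orange tab in the nest's notch, the same way round as the module already loaded, and let go of it. Then turn the red quarter-turn fastener until the slot line on its wing lines up with the white index lines on the panel, and press the panel (on its fastener or its bare face, not on the modules) fully down against the frame. Finish while still holding it pressed there; leave the other things on the bench where they are.

Things in the scene. Friction and masses are not known exactly. Their poses are not given: they have to be found in the camera images.
- fixture: Fixed grey test fixture: frame 150 (x) x 270 (y) x 50 mm high under a sprung dark slate panel of that outline, 8 mm thick, its top 66 mm above the bench when up (8 mm gap to the frame). Origin: underside centre; +x towards the nests' notches. Yaw within 20 degrees. On the panel: fastener in the middle, nests 90 mm to each side; bare at (+-50, +-40) mm from the middle. Guide posts at the corners.
- panel (a joint): Panel travel, m: 0 = up (springs), 0.008 = fully down against the frame. Moves straight down without tilting. Springs push back with about 4 N at the top, 8 to 9 N fully down, and lift it again when let go. While the fastener is not aligned, its cross bar under the panel stops the panel after about 1 mm.
- fastener (a joint): Fastener angle, rad, counter-clockwise from above: 0 = slot line in line with the white index lines (along the fixture's x). Starts at 0.75 to 1.45, so turn it clockwise by that much. No stop at 0: it can go on to -0.5. Light friction (0.06 N m); stays where left. Within about 0.19 of 0 its cross bar fits the slot below and the panel can go down.
- fastener_top (a point): Centre of the top face of the fastener's red wing, on the turning axis (vertical), 30 mm above the panel's top face. Its x axis runs along the wing and turns with it. The wing is 34 mm long, 10 mm thick and 24 mm tall, with a white slot line on top, and stands on a steel disc 36 mm across and 6 mm high.
- empty_nest (a point): Centre of the floor of the empty nest, at the fixture's -y side (floor = the panel's top face); axes as the fixture's. A rim of white walls 6 mm high, 4 mm thick, inside 62 (x) x 42 (y) mm. Its +x end wall has an 18 mm wide notch, marked orange, for the tab: the module goes in with its x along this x.
- full_nest (a point): Centre of the floor of the other, equal nest, which already holds a module.
- module: The radio module to load, lying flat on the 4 mm thick blue-green mat, its heading varying widely. Origin: centre of its underside. Lower part 56 (x) x 36 (y) x 10 mm, green board with a metal can; on top, centred, a black finned heat sink 40 (x) x 24 (y) mm, 16 mm tall, so 26 mm in all: grip that. The tab is at the +x end. About 90 g (60 to 120).
- module_tab (a point): Centre of the module's orange tab: 10 x 12 x 5 mm, 33 mm along +x from the module's origin, 2.5 mm above its underside; it reaches x = 38 mm.
- module_loaded: An equal module already sitting in the full nest, tab in its notch. Leave it seated.
- module_loaded_tab (a point): Centre of the orange tab of the loaded module.
- screwdriver: Yellow-handled screwdriver, 170 mm, lying on the bench. Leave alone.
- flux_jar: Small jar, 48 mm across, 45 mm tall. Leave alone.
- phone: Black phone, 72 x 148 x 9 mm, lying flat. Leave alone.
- spool: Metal spool, 52 mm across, 42 mm tall. Leave alone.
- brush: Cleaning brush, 160 mm, lying flat. Leave alone.
- parts_tray: Grey divided parts tray, 90 x 120 x 25 mm. Leave alone.
Things that resemble listed ones, but are neither listed nor needed, are in the scene too. Leave any yellow look-alike of the module alone.

How it is judged (in metres and radians):
On the way, in this order (a step that is already met when the one before it is completed fails the run):
1. the module sits in the empty nest, tab in the notch, let go (x of module in the frame of empty_nest between -0.005 and 0.005 m and y of module in the frame of empty_nest between -0.005 and 0.005 m and z of module in the frame of empty_nest below 0.003 m and angle between module's own z axis and vertical below 0.08 rad and x of module_tab in the frame of empty_nest above 0.025 m and contact force between the fingers and module below 0.1 N and linear speed of module below 0.02 m/s), for 0.2 s.
2. the fastener's slot is lined up with the index lines (value of joint fastener between -0.18 and 0.18 rad), for 0.2 s.
At the end, for the whole second after the job is handed in: The fingers hold the panel down (6.5 of 8 mm travel or more, over 3 N on panel or fastener, modules untouched), the fastener is within 0.18 rad of its index lines, and both modules sit flat in their nests (within 5 mm, 3 mm in height, tilt 0.08 rad), tabs in the notches (all of step 2 and value of joint panel above 0.0065 m and contact force between the fingers and fixture above 3 N and contact force between the fingers and module below 0.5 N and contact force between the fingers and module_loaded below 0.5 N and x of module in the frame of empty_nest between -0.005 and 0.005 m and y of module in the frame of empty_nest between -0.005 and 0.005 m and z of module in the frame of empty_nest below 0.003 m and angle between each of module, module_loaded's own z axis and vertical below 0.08 rad and x of module_tab in the frame of empty_nest above 0.025 m and x of module_loaded in the frame of full_nest between -0.005 and 0.005 m and y of module_loaded in the frame of full_nest between -0.005 and 0.005 m and z of module_loaded in the frame of full_nest below 0.003 m and x of module_loaded_tab in the frame of full_nest above 0.025 m); the arm keeps its last pose, push and grip.
It fails at once if a bystander (screwdriver, jar, phone, spool, brush, tray) is moved more than 20 mm (distance of any of screwdriver, flux_jar, phone, spool, brush, parts_tray from where it was at the start of the episode above 0.02 m).
It fails at once if the loaded module is taken out of its nest (z of module_loaded in the frame of full_nest above 0.012 m).
It also fails if it takes over 45 s, if anything falls off the work surface, if the arm or the gripper's body presses on something with over 40 N, if the wrist force passes 120 N, or if a joint passes its speed limit or range.

## Working session

There is one attempt and no reset: what is moved stays moved. The work goes in short steps, Python scripts to look and compute and a tool call to move; the robot and the scene stay as the last step left them, time stands still between calls to the robot, and variables do not carry over. Pictures are saved under pics/ and viewed, at most 10 in all, crops included, and the job is handed in when it is done.

Besides the shell and the picture viewer there is one more tool, called after "Emit:" as name(argument=value, ...) on one line, values as JSON. drive_tool: Moves the arm, as the interface text tells. Its arguments: {"type":"object","properties":{"moves":{"type":"array"},"fingers":{"type":"number"},"grip_force":{"type":"number"}},"required":["moves"]}

```bash
mkdir -p pics
cat > h.py <<'E'
import numpy as np, cv2
from workcell import arm, get_image, boxes_of, regions_of
def pts(im):
    z=im["range_z"];K=im["intrinsics"];v,u=np.mgrid[:384,:512]
    P=np.stack([(u-K[0,2])/K[0,0]*z,(v-K[1,2])/K[1,1]*z,z],-1)
    T=im["pose"];return P@T[:3,:3].T+T[:3,3]
def save(im,n,s=1.5,crop=None):
    c=im["color"][:,:,::-1]
    if crop: a,b,x,y=crop;c=c[b:y,a:x]
    cv2.imwrite("pics/"+n,cv2.resize(c,None,fx=s,fy=s,interpolation=cv2.INTER_CUBIC))
E
python3 - <<'E'
from h import *
im=get_image("top");save(im,"top1.png")
np.set_printoptions(precision=4,suppress=True)
print(im["pose"],im["intrinsics"])
for n in ["fixture","fastener_top","module","module_tab","empty_nest","full_nest","module_loaded_tab"]:
    for b in boxes_of(n,im): 
        print(n,np.round(b["location"],4),round(b["confidence"],2))
s=arm.get_state();print(s["t"],s["position"],s["tool_rot"],s["finger_gap"])
E
```

```text
[[ 0.0187 -0.9966  0.0799  0.3743]
 [-0.9998 -0.0183  0.0067 -0.0242]
 [-0.0053 -0.08   -0.9968  1.3085]
 [ 0.      0.      0.      1.    ]] [[433.3049   0.     248.7858]
 [  0.     433.3049 187.4598]
 [  0.       0.       1.    ]]
fixture [0.4859 0.0909 0.0617] 0.64
fastener_top [0.4876 0.1003 0.0706] 0.54
module [ 0.2263 -0.2828  0.0113] 0.76
module [ 0.4765 -0.3109  0.0171] 0.71
module_tab [ 0.2236 -0.2848  0.011 ] 0.58
module_tab [0.6449 0.4014 0.0457] 0.54
empty_nest [0.4911 0.0938 0.0669] 0.8
full_nest [0.4895 0.0946 0.0653] 0.73
module_loaded_tab [0.4879 0.1925 0.0855] 0.76
module_loaded_tab [ 0.7371 -0.2006  0.0209] 0.28
0.4 [0.2217 0.5304 0.2391] [[-0.9227  0.3856 -0.0002]
 [ 0.3856  0.9227 -0.0003]
 [ 0.     -0.0004 -1.    ]] 0.08531335331199238
```

View pics/top1.png

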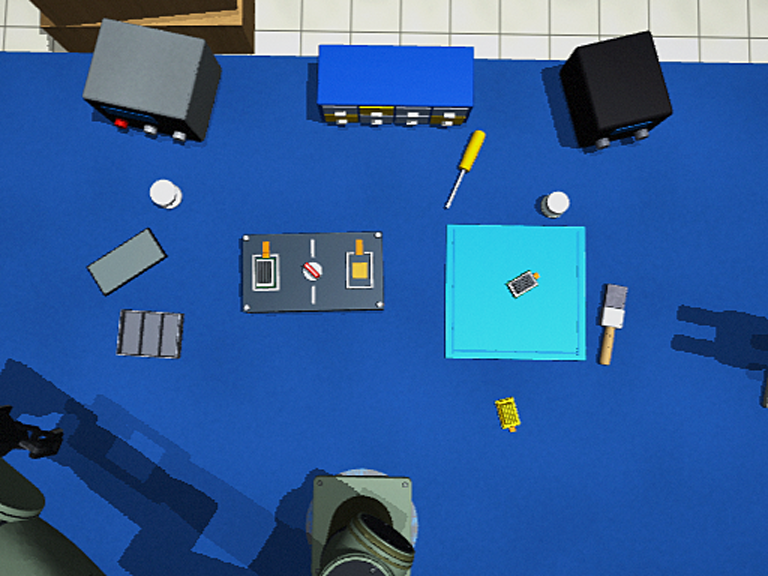

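The top view shows the fixture around (312,271), with the loaded nest on the left and the empty one on the right at (360,270). The module is on the mat at (522,284) with its tab at the upper right (537,275), and the yellow look-alike is at (508,413). Next I'll measure these.

Run:
```python
from h import *
np.set_printoptions(precision=4,suppress=True)
im=get_image("top");P=pts(im);c=cv2.cvtColor(im["color"],cv2.COLOR_RGB2HSV)
for (u,v) in [(208,155),(240,181),(340,195),(348,189),(240,170),(240,181)]: print(u,v,P[v,u],c[v,u])
# panel outline
m=np.zeros((384,512),bool);m[150:212,155:262]=1
f=m&(P[...,2]>.045)&(P[...,2]<.1)
q=P[f][:,:2].astype(np.float32);print("panel",f.sum(),cv2.minAreaRect(q),np.median(P[f][:,2]))
# module
m[:]=0;m[170:205,325:375]=1
f=m&(P[...,2]>.009)
q=P[f];print("mod",f.sum(),cv2.minAreaRect(q[:,:2].astype(np.float32)),q[:,2].max())
f2=f&(P[...,2]>.022);print("sink",f2.sum(),cv2.minAreaRect(P[f2][:,:2].astype(np.float32)),P[f2].mean(0))
o=m&(c[...,0]<22)&(c[...,1]>120)&(c[...,2]>120);print("tab",o.sum(),P[o].mean(0))
m[:]=0;m[150:212,155:262]=1
o=m&(c[...,0]<25)&(c[...,0]>8)&(c[...,1]>120)&(c[...,2]>120)
n,l,s,ce=cv2.connectedComponentsWithStats(o.astype(np.uint8))
for i in range(1,n): print("orange",s[i],P[l==i].mean(0))
r=m&((c[...,0]<5)|(c[...,0]>174))&(c[...,1]>120)&(c[...,2]>100);print("red",r.sum(),P[r].mean(0))
w=m&(c[...,1]<60)&(c[...,2]>170)
n,l,s,ce=cv2.connectedComponentsWithStats(w.astype(np.uint8))
for i in range(1,n): print("white",s[i],P[l==i].mean(0))
save(im,"crop1.png",6,(155,145,265,215));save(im,"crop2.png",8,(325,165,375,205))
```

```text
208 155 [0.5666 0.1045 0.0619] [108 184 104]
240 181 [0.4915 0.0097 0.0724] [ 24 179 231]
340 195 [ 0.4611 -0.2904  0.0047] [ 94 221 165]
348 189 [ 0.4775 -0.3087  0.0306] [107  31 133]
240 170 [0.5238 0.0105 0.0673] [107 149 132]
240 181 [0.4915 0.0097 0.0724] [ 24 179 231]
panel 4828 ((0.4919295310974121, 0.1014300286769867), (0.15084965527057648, 0.2683830261230469), 2.3338632583618164) 0.06666405257680263
mod 270 ((0.46474871039390564, -0.20227310061454773), (0.11925266683101654, 0.3812226355075836), 9.54931926727295) 1.3084749968552827
sink 91 ((0.42391782999038696, -0.18003806471824646), (0.02900341898202896, 0.3257979154586792), 22.73885154724121) [ 0.4722 -0.2928  0.1136]
tab 8 [ 0.4982 -0.3417  0.0058]
orange [175 161   5  11  52] [0.5284 0.1887 0.0917]
orange [237 160   5  10  50] [0.5398 0.0137 0.0666]
orange [235 175  10  11 100] [0.496  0.0116 0.0669]
red 28 [0.4925 0.1013 0.0911]
white [250 155   4   3   9] [ 0.5638 -0.0224  0.0739]
white [162 157   4   3   9] [0.5533 0.2303 0.0753]
white [207 160   3  12  22] [0.5377 0.1042 0.0674]
white [168 169  18  25 122] [0.4843 0.1909 0.0723]
white [231 168  18  24  93] [0.4927 0.0089 0.0716]
white [171 173  11  18  48] [0.4791 0.1835 0.1027]
white [206 175   9   8  34] [0.4991 0.094  0.072 ]
white [204 177   3   2   4] [0.4975 0.1079 0.0942]
white [202 179   9   8  26] [0.483  0.1094 0.0727]
white [209 182   2   2   2] [0.4835 0.0948 0.095 ]
white [208 191   2  12  23] [0.4463 0.0994 0.0674]
white [251 201   4   4   9] [ 0.4306 -0.028   0.0753]
white [163 203   3   4   9] [0.4195 0.2248 0.0764]
```

View pics/crop1.png

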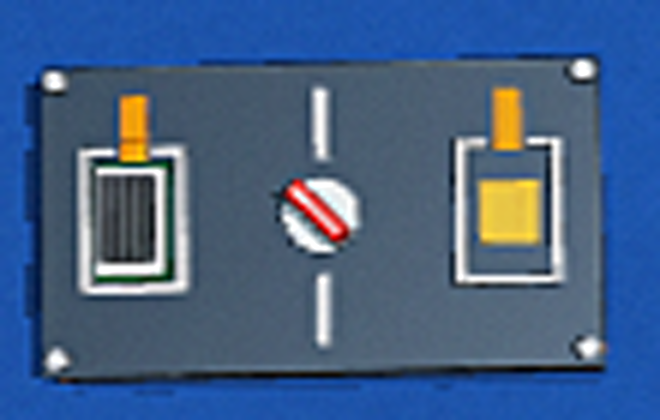

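The crop shows the empty nest with only a flat yellow patch in it, its notch pointing up (+x). The wing is at about +45° from the index lines, and the fixture yaw is about 2.4°. I'll move over to the module.

Emit:
drive_tool(moves=[[-0.0627,-0.0425,0,0,0,0],[-0.0627,-0.0425,0,0,0,0],[-0.0627,-0.0425,0,0,0,0],[-0.0627,-0.0425,0,0,0,0],[-0.0627,-0.0425,0,0,0,0],[-0.0627,-0.0425,0,0,0,0],[-0.0627,-0.0425,0,0,0,0],[-0.0627,-0.0425,0,0,0,0]], fingers=1)

```text
t: 1.45
position: [0.4714, 0.1486, 0.2397]
tool_rot: [[-0.923, 0.386, 0.001], [0.386, 0.923, 0.0], [-0.001, 0.001, -1.0]]
force: [0.6, 0.8, -0.2]
finger_gap: 0.0854
finger_force: 0.0
```

Emit:
drive_tool(moves=[[-0.023,-0.068,0,0,0,0],[-0.023,-0.068,0,0,0,0],[-0.023,-0.068,0,0,0,0],[-0.023,-0.068,0,0,0,0],[-0.023,-0.068,0,0,0,0],[-0.023,-0.068,0,0,0,0],[-0.023,-0.068,0,0,0,0],[-0.023,-0.068,0,0,0,0],[0,0,0,0,0,0.059],[0,0,0,0,0,0.059],[0,0,0,0,0,0.059],[0,0,0,0,0,0]])

```text
t: 2.95
position: [0.4405, -0.2795, 0.2393]
tool_rot: [[-0.582, 0.813, 0.0], [0.813, 0.582, -0.0], [-0.0, 0.0, -1.0]]
force: [-0.9, 0.3, 0.1]
finger_gap: 0.0855
finger_force: 0.0
```

Run:
```python
from h import *
np.set_printoptions(precision=4,suppress=True)
s=arm.get_state();print(s["t"],s["position"],s["tool_rot"],s["joints"])
im=get_image("wrist");save(im,"w1.png");print(im["pose"],im["intrinsics"])
t=get_image("top")
for n in ["module","module_tab"]:
  for i in (im,t):
    for b in boxes_of(n,i): print(n,np.round(b["location"],4),round(b["confidence"],2))
```

```text
2.95 [ 0.4405 -0.2795  0.2393] [[-0.5818  0.8133  0.0001]
 [ 0.8133  0.5818 -0.0001]
 [-0.0001  0.     -1.    ]] [-41.9082   5.3366  95.7461   0.0006  78.9093 -77.4864]
[[ 0.8133  0.55    0.1898  0.392 ]
 [ 0.5818 -0.7682 -0.2672 -0.2101]
 [-0.0012  0.3277 -0.9448  0.3735]
 [ 0.      0.      0.      1.    ]] [[297.3186   0.     257.8909]
 [  0.     297.3186 190.6652]
 [  0.       0.       1.    ]]
module [ 0.2345 -0.2827  0.0139] 0.86
module [ 0.4786 -0.3107  0.0149] 0.84
module_tab [ 0.4765 -0.3147  0.0188] 0.95
module_tab [ 0.2294 -0.2872  0.017 ] 0.71
module_tab [0.4902 0.097  0.0651] 0.2
```

View pics/w1.png

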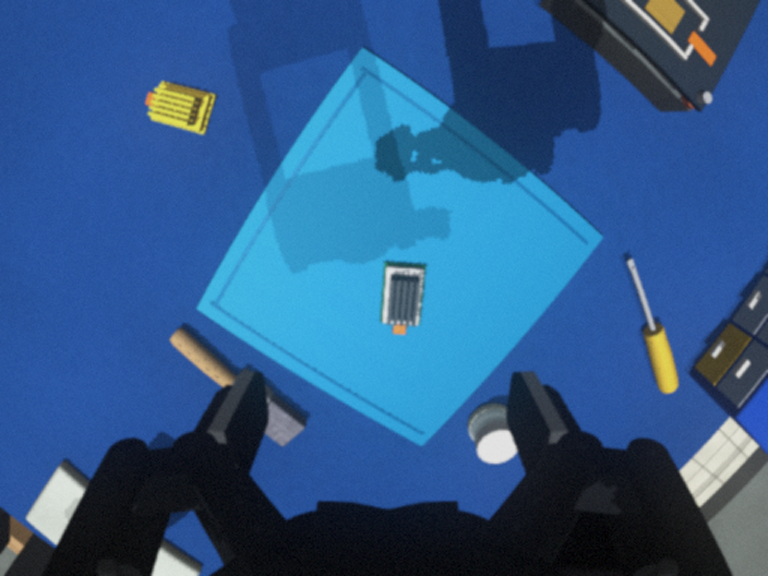

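The wrist view shows the real module at (402,295), tab at the bottom (400,329), nearly aligned with the jaws. I'll work out its exact heading from fisheye geometry.

```bash
cat >> h.py <<'E'
def fpts(im,z=None):
    """fisheye world points; at height z if given, else by depth"""
    K=im["intrinsics"];v,u=np.mgrid[:384,:512]
    x=(u-K[0,2])/K[0,0];y=(v-K[1,2])/K[1,1];th=np.hypot(x,y)+1e-9
    R=np.stack([x/th*np.tan(th),y/th*np.tan(th),np.ones_like(x)],-1)
    T=im["pose"];W=R@T[:3,:3].T
    s=im["range_z"] if z is None else (z-T[2,3])/W[...,2]
    return T[:3,3]+W*s[...,None]
E
cat > mod.py <<'E'
from h import *
np.set_printoptions(precision=4,suppress=True)
im=get_image("wrist");P=fpts(im)
s=arm.get_state();R=s["tool_rot"];p=s["position"]
loc=[b["location"] for b in boxes_of("module",im)]
c0=min(loc,key=lambda l:np.hypot(l[0]-.4765,l[1]+.311));print(c0)
near=np.hypot(P[...,0]-c0[0],P[...,1]-c0[1])<.055
for z0,lo,hi in[(.014,.009,.019),(.03,.0235,.036)]:
    f=near&(P[...,2]>lo)&(P[...,2]<.05) if lo<.02 else near&(P[...,2]>lo)&(P[...,2]<hi)
    q=P[f]; r=cv2.minAreaRect(q[:,:2].astype(np.float32)); print(z0,f.sum(),np.median(q[:,2]),r)
c=cv2.cvtColor(im["color"],cv2.COLOR_RGB2HSV)
o=near&((c[...,0]<20)&(c[...,1]>110)&(c[...,2]>120))
Z=fpts(im,.009);t=Z[o].mean(0);print("tab",o.sum(),t)
f=near&(P[...,2]>.0235)&(P[...,2]<.036);Zs=fpts(im,.030)[f]
r=cv2.minAreaRect(Zs[:,:2].astype(np.float32));print("sink@.030",r)
d=t[:2]-np.array(r[0]);print("heading",np.degrees(np.arctan2(d[1],d[0])),np.linalg.norm(d))
print("tool xyaw",np.degrees(np.arctan2(R[1,0],R[0,0])),"delta tool",(np.r_[r[0],.02]-p)@R)
E
python3 mod.py
```

```text
[0.4782, -0.3087, 0.0177]
0.014 976 0.019225303237453695 ((0.48293736577033997, -0.31687161326408386), (0.03208018094301224, 0.06351624429225922), 31.345670700073242)
0.03 426 0.029333365072148593 ((0.4800701141357422, -0.3121277987957001), (0.024016357958316803, 0.040698327124118805), 31.43179702758789)
tab 32 [ 0.4978 -0.3398  0.009 ]
sink@.030 ((0.4794604778289795, -0.31130990386009216), (0.024127772077918053, 0.041840676218271255), 31.505094528198242)
heading -57.2897276849931 0.03387832733947265
tool xyaw 125.51910118874308 delta tool [-0.0486  0.0131  0.2193]
```

Emit:
drive_tool(moves=[[-0.0163,0.0044,0.06,0,0,0],[-0.0163,0.0044,0.06,0,0,0],[-0.0163,0.0044,0.06,0,0,0],[-0.0163,0.0044,0.053,0,0,0],[0,0,0,0,0,0.0222],[0,0,0,0,0,0]], fingers=0.3)

```text
t: 4.1
position: [0.4795, -0.3114, 0.0637]
tool_rot: [[-0.523, 0.852, -0.001], [0.852, 0.523, 0.001], [0.001, -0.0, -1.0]]
force: [0.6, 0.8, 0.1]
finger_gap: 0.0557
finger_force: 0.0
```

```bash
sed -i 's/^c=cv2/save(im,"w2.png",1)\nc=cv2/' mod.py; python3 mod.py; python3 -c "
from h import *
s=arm.get_state();print(s['t'],s['position'],s['finger_gap'])"
```

```text
[0.4761, -0.3091, 0.0172]
0.014 3394 0.01913161148895967 ((0.4833560883998871, -0.31659549474716187), (0.03208819776773453, 0.06360901892185211), 31.584888458251953)
0.03 1469 0.029499775346613466 ((0.480644166469574, -0.3119053840637207), (0.023899607360363007, 0.04124608635902405), 31.599925994873047)
tab 90 [ 0.4982 -0.3405  0.009 ]
sink@.030 ((0.4800278842449188, -0.3108508288860321), (0.023744970560073853, 0.04186398908495903), 31.673383712768555)
heading -58.44989601230844 0.034820942360202986
tool xyaw 121.55037408452344 delta tool [0.0008 0.0006 0.0446]
4.2 [ 0.48010167 -0.31199161  0.06513381] 0.05546645368777657
```

View pics/w2.png

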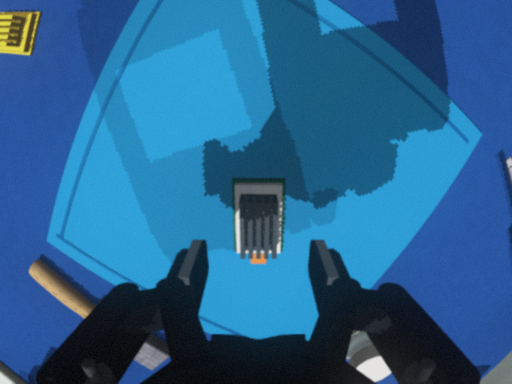

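The module is centred between the jaws with its tab towards the gripper, so I'll descend and grip.

Emit:
drive_tool(moves=[[0,0,0.027,0,0,0],[0,0,0.018,0,0,0],[0,0,0.0085,0,0,0],[0,0,0,0,0,0]], fingers=0.3, grip_force=30)

```text
t: 4.7
position: [0.4794, -0.3114, 0.0241]
tool_rot: [[-0.522, 0.853, -0.001], [0.853, 0.522, 0.0], [0.001, -0.0, -1.0]]
force: [-0.6, -0.2, 0.2]
finger_gap: 0.0557
finger_force: 0.0
```

Emit:
drive_tool(moves=[[0,0,0,0,0,0],[0,0,0,0,0,0],[0,0,0,0,0,0],[0,0,0,0,0,0],[0,0,0,0,0,0]], fingers=-1, grip_force=30)

```text
t: 5.32
position: [0.4803, -0.3122, 0.0252]
tool_rot: [[-0.522, 0.853, 0.001], [0.853, 0.522, -0.001], [-0.002, 0.0, -1.0]]
force: [-0.5, 1.5, 3.9]
finger_gap: 0.0231
finger_force: 30.7
```

Emit:
drive_tool(moves=[[0,0,-0.03,0,0,0],[0,0,-0.07,0,0,0],[0,0,-0.07,0,0,0],[0,0,-0.03,0,0,0],[0.0596,0.0405,0,0,0,0],[0.0596,0.0405,0,0,0,0],[0.0596,0.0405,0,0,0,0],[0.0596,0.0405,0,0,0,0],[0.0596,0.0405,0,0,0,0],[0.0596,0.0405,0,0,0,0]])

```text
t: 6.58
position: [0.4941, 0.0141, 0.1736]
tool_rot: [[-0.522, 0.853, -0.002], [0.853, 0.522, 0.0], [0.001, -0.001, -1.0]]
force: [1.1, -1.2, -1.1]
finger_gap: 0.0233
finger_force: 30.0
```

Emit:
drive_tool(moves=[[0,0,0,0,0,-0.0564],[0,0,0,0,0,-0.0564],[0,0,0,0,0,-0.0564],[0,0,0,0,0,-0.0564],[0,0,0,0,0,-0.0564],[0,0,0,0,0,-0.0564],[0,0,0,0,0,0]])

```text
t: 7.45
position: [0.4943, 0.0124, 0.1735]
tool_rot: [[-0.999, -0.039, -0.002], [-0.039, 0.999, 0.0], [0.002, 0.0, -1.0]]
force: [0.5, 1.0, -0.7]
finger_gap: 0.0233
finger_force: 30.0
```

```bash
cat > nest.py <<'E'
import sys
from h import *
np.set_printoptions(precision=4,suppress=True)
s=arm.get_state();R=s["tool_rot"];p=s["position"];print(s["t"],p,np.degrees(np.arctan2(R[1,0],R[0,0])),s["finger_gap"],s["force"])
im=get_image("wrist");save(im,sys.argv[1],1.5);P=fpts(im)
c=cv2.cvtColor(im["color"],cv2.COLOR_RGB2HSV)
o=(c[...,0]<28)&(c[...,1]>110)&(c[...,2]>110)
n,l,st,ce=cv2.connectedComponentsWithStats(o.astype(np.uint8))
Z=fpts(im,.066)
for i in range(1,n):
    if st[i][4]>15:
        a=P[l==i];print("orange",st[i],np.median(a,0),"@.066",Z[l==i].mean(0), "hsv",np.median(c[l==i],0))
E
python3 nest.py w3.png
```

```text
7.45 [0.4943 0.0124 0.1735] -177.73801507738816 0.023260903676483608 [ 0.4707  1.0241 -0.7227]
orange [242 178  32  19 546] [0.4896 0.0117 0.0661] @.066 [0.4899 0.0118 0.066 ] hsv [ 22. 127. 227.]
orange [353 188  29  32 177] [0.4897 0.099  0.0953] @.066 [0.5014 0.1121 0.066 ] hsv [  0. 176. 175.]
orange [423 221  18  27 267] [0.5333 0.1934 0.0664] @.066 [0.5338 0.1947 0.066 ] hsv [ 10. 178. 218.]
orange [251 285   6   9  51] [0.5268 0.0112 0.1572] @.066 [0.5994 0.0124 0.066 ] hsv [ 16. 165. 243.]
orange [260 285   6   9  54] [0.5266 0.0171 0.157 ] @.066 [0.5988 0.0217 0.066 ] hsv [ 16.  164.5 242.5]
orange [105 311   4   8  20] [ 0.7077 -0.1986  0.0191] @.066 [ 0.6594 -0.1647  0.066 ] hsv [ 23.  134.  125.5]
orange [142 360  24  17 135] [ 0.8075 -0.1375  0.0269] @.066 [ 0.7542 -0.1181  0.066 ] hsv [ 23. 182. 116.]
```

View pics/w3.png

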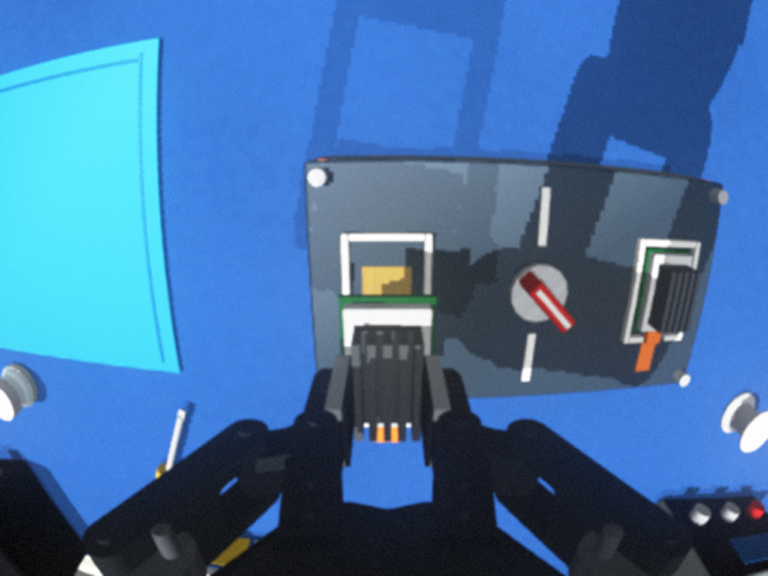

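The picture shows the module held level over the nest: rear board edge at y≈299, tab stripes at (388,432). The empty nest's walls and patch are at about (388,260), and the fastener is at (547,295). I'll measure the nest and held module in this same image, so calibration error cancels.

```bash
cat > rel.py <<'E'
from h import *
np.set_printoptions(precision=4,suppress=True)
s=arm.get_state();R=s["tool_rot"];p=s["position"];print(p,np.degrees(np.arctan2(R[1,0],R[0,0])))
im=get_image("wrist");P=fpts(im);c=cv2.cvtColor(im["color"],cv2.COLOR_RGB2HSV)
w=(c[...,1]<70)&(c[...,2]>150)
y=np.radians(2.35);C=np.array([[np.cos(y),-np.sin(y)],[np.sin(y),np.cos(y)]])
def fr(Q): return (Q[...,:2]-[.4956,.0113])@C   # nominal nest frame
Z=fpts(im,.072);q=fr(Z)
def lines(nm,m):
    a=q[m];r=np.polyfit(*( (a[:,0],a[:,1]) if nm!='rear' else (a[:,1],a[:,0])),1);print(nm,m.sum(),"mid",a.mean(0),"slope deg",np.degrees(np.arctan(r[0])),"min/max",a.min(0),a.max(0))
ww=w&(abs(P[...,2]-.071)<.006)
lines('left(+y)',ww&(abs(q[...,1]-.023)<.007)&(q[...,0]>-.028)&(q[...,0]<0))
lines('right(-y)',ww&(abs(q[...,1]+.023)<.007)&(q[...,0]>-.028)&(q[...,0]<0))
lines('rear',ww&(abs(q[...,0]+.033)<.007)&(abs(q[...,1])<.018))
h=p[2]-.0206
for nm,zz,lo,hi in[('board',h+.01,h+.006,h+.0145),('sink',h+.026,h+.021,h+.031)]:
    q2=fr(fpts(im,zz));f=(P[...,2]>lo)&(P[...,2]<hi)&(abs(q2[...,1])<.03)&(abs(q2[...,0])<.045)
    a=q2[f];print(nm,f.sum(),a.min(0),a.max(0),np.percentile(a,[2,98],axis=0),cv2.minAreaRect(a.astype(np.float32)))
# wing
r=((c[...,0]<6)|(c[...,0]>174))&(c[...,1]>100)&(c[...,2]>70)&(P[...,2]>.088)&(P[...,2]<.105)
W=fpts(im,.096)[r];print("wing",r.sum(),cv2.minAreaRect(W[:,:2].astype(np.float32)))
t=get_image("top");PT=pts(t);c=cv2.cvtColor(t["color"],cv2.COLOR_RGB2HSV)
E
python3 rel.py
```

```text
[0.4944 0.0124 0.1737] -177.79401258423576
left(+y) 113 mid [-0.0155  0.0241] slope deg 1.0369432483868128 min/max [-0.0275  0.0214] [-0.0006  0.0264]
right(-y) 198 mid [-0.0144 -0.0219] slope deg 0.014701283935829468 min/max [-0.0276 -0.0247] [-0.0007 -0.0193]
rear 264 mid [-0.0321 -0.0008] slope deg -0.4843445070781007 min/max [-0.0343 -0.0178] [-0.0291  0.0173]
board 1881 [-0.0281 -0.0139] [0.0244 0.0173] [[-0.0275 -0.0132]
 [ 0.0224  0.0167]] ((-0.001870039850473404, 0.0016896827146410942), (0.03119661845266819, 0.052446864545345306), 89.85845184326172)
sink 2584 [-0.023  -0.0244] [0.0187 0.0272] [[-0.0214 -0.0205]
 [ 0.0178  0.0237]] ((-0.001476275734603405, 0.0017036497592926025), (0.044904179871082306, 0.04516220465302467), 43.4788932800293)
wing 296 ((0.4911925196647644, 0.10037852823734283), (0.03629434108734131, 0.009638293646275997), 47.326480865478516)
```

Emit:
drive_tool(moves=[[-0.002,-0.0005,0,0,0,-0.0022],[0,0,0.05,0,0,0],[0,0,0.035,0,0,0],[0,0,0.015,0,0,0],[0,0,0.008,0,0,0],[0,0,0.004,0,0,0],[0,0,0.0028,0,0,0],[0,0,0,0,0,0]])

```text
t: 8.6
position: [0.497, 0.0119, 0.0888]
tool_rot: [[-0.999, -0.048, 0.001], [-0.048, 0.999, -0.0], [-0.001, -0.0, -1.0]]
force: [-0.3, 0.6, -0.7]
finger_gap: 0.0229
finger_force: 30.0
```

Emit:
drive_tool(moves=[[0,0,0.0015,0,0,0],[0,0,0.001,0,0,0],[0,0,0,0,0,0]])

```text
t: 8.98
position: [0.4969, 0.0119, 0.0871]
tool_rot: [[-0.999, -0.048, 0.001], [-0.048, 0.999, -0.0], [-0.001, -0.0, -1.0]]
force: [-1.5, 0.6, 5.1]
finger_gap: 0.0231
finger_force: 30.6
```

```bash
python3 nest.py w4.png
```

```text
8.975 [0.4969 0.0119 0.0871] -177.22350182500386 0.023133570645314037 [-1.5022  0.6016  5.0719]
orange [400 236  34  42 381] [0.4899 0.0988 0.0952] @.066 [0.5083 0.1207 0.066 ] hsv [  0. 187. 180.]
orange [467 264  25  31 302] [0.5342 0.1937 0.0662] @.066 [0.5347 0.1952 0.066 ] hsv [ 19. 163. 253.]
orange [249 285  19  30 510] [0.5446 0.0145 0.0662] @.066 [0.5446 0.0147 0.066 ] hsv [ 21. 169. 254.]
```

View pics/w4.png

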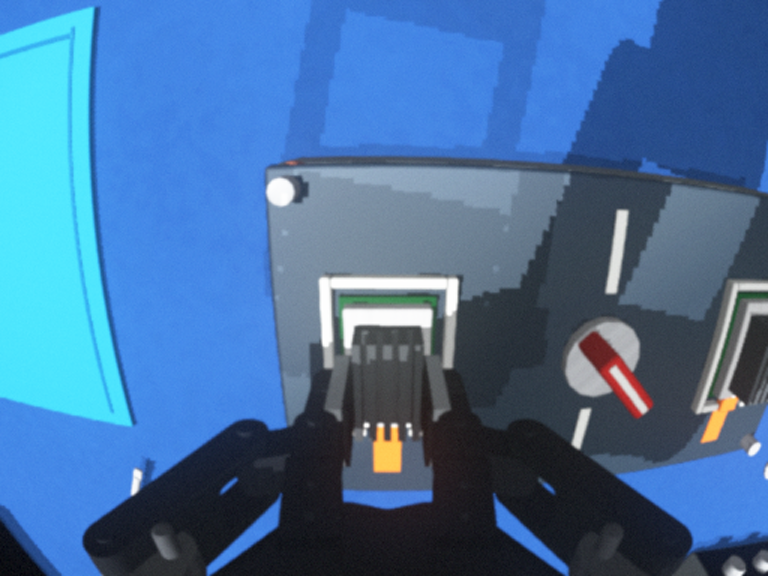

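The module now sits inside the rim, centred between the side walls, with contact force felt. I'll release and rise.

Emit:
drive_tool(moves=[[0,0,0,0,0,0],[0,0,0,0,0,0],[0,0,0,0,0,0],[0,0,-0.02,0,0,0],[0,0,-0.06,0,0,0],[0,0,-0.06,0,0,0],[0,0,0,0,0,0],[0,0,0,0,0,0]], fingers=0.1)

```text
t: 10.02
position: [0.4965, 0.012, 0.1918]
tool_rot: [[-0.999, -0.048, 0.0], [-0.048, 0.999, -0.0], [-0.0, -0.0, -1.0]]
force: [0.0, -0.0, -0.5]
finger_gap: 0.0473
finger_force: 0.0
```

```bash
python3 nest.py w5.png
cat > chk.py <<'E'
from h import *
np.set_printoptions(precision=4,suppress=True)
im=get_image("wrist");P=fpts(im);c=cv2.cvtColor(im["color"],cv2.COLOR_RGB2HSV)
for nm,cx,cy in[("new",.497,.0125),("loaded",.490,.193)]:
    near=np.hypot(P[...,0]-cx,P[...,1]-cy)<.04
    a=P[near&(P[...,2]>.086)&(P[...,2]<.105)];print(nm,"sink",len(a),np.median(a[:,2]),cv2.minAreaRect(a[:,:2].astype(np.float32)))
    b=P[near&(P[...,2]>.0735)&(P[...,2]<.081)];print("board",len(b),np.median(b[:,2]),b.min(0),b.max(0))
    if len(b)>30:
        k=np.linalg.lstsq(np.c_[b[:,:2],np.ones(len(b))],b[:,2],rcond=None)[0];print("tilt",k[:2])
r=((c[...,0]<6)|(c[...,0]>174))&(c[...,1]>100)&(c[...,2]>70)&(P[...,2]>.085)&(P[...,2]<.105)
W=fpts(im,.096)[r];print("wing",r.sum(),cv2.minAreaRect(W[:,:2].astype(np.float32)))
E
python3 chk.py
```

```text
10.025 [0.4965 0.012  0.1918] -177.22538126517307 0.04733431802896392 [ 0.0312 -0.0074 -0.466 ]
orange [348 180  28  27 138] [0.4901 0.0995 0.0952] @.066 [0.5    0.1117 0.066 ] hsv [  0. 175. 167.]
orange [416 212  17  27 255] [0.5336 0.1939 0.0663] @.066 [0.5338 0.1948 0.066 ] hsv [ 10. 180. 209.]
orange [252 216  13  27 338] [0.5424 0.0147 0.0664] @.066 [0.5426 0.0147 0.066 ] hsv [ 19. 159. 252.]
orange [138 351  28  17 166] [ 0.8075 -0.1347  0.0385] @.066 [ 0.7673 -0.1244  0.066 ] hsv [ 23. 180. 114.]
new sink 850 0.09140018446569284 ((0.4975888133049011, 0.011839020065963268), (0.04036637768149376, 0.023770658299326897), 3.3694612979888916)
board 1028 0.07595009384651497 [ 0.4711 -0.005   0.0736] [0.5236 0.0354 0.081 ]
tilt [ 0.0307 -0.0053]
loaded sink 870 0.09089340815887248 ((0.48862123489379883, 0.19238321483135223), (0.040722254663705826, 0.02619299292564392), 2.220053195953369)
board 514 0.07553435872888813 [0.4618 0.1752 0.0735] [0.5158 0.2079 0.081 ]
tilt [0.0142 0.0121]
wing 277 ((0.5008946657180786, 0.1287633776664734), (0.09712933003902435, 0.021226754412055016), 71.27116394042969)
```

View pics/w5.png

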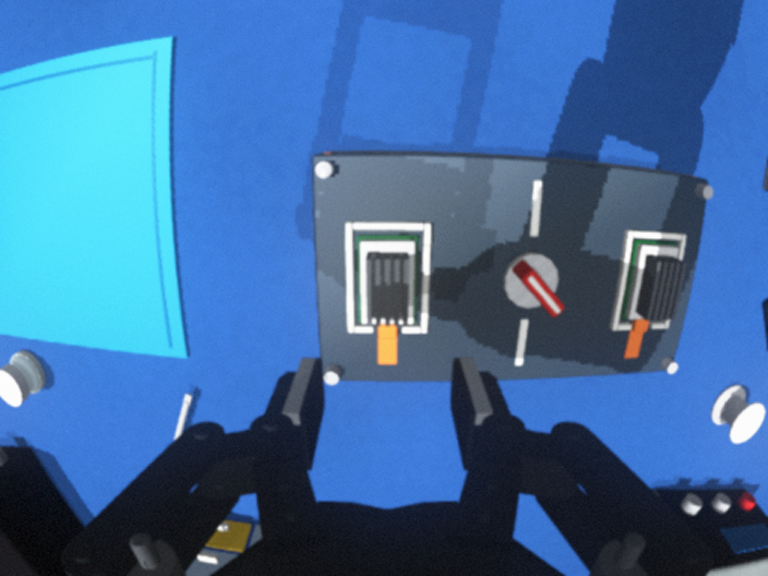

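The module sits flat in the nest, tab in the notch, at the same heights as the loaded one. Next the fastener: the wing is at (0.4915, 0.1008), at 47° in world yaw.

Emit:
drive_tool(moves=[[0.0004,0.0593,0,0,0,0],[0.0004,0.0593,0,0,0,0],[0,0,0,0,0,-0.0494],[0,0,0,0,0,-0.0494],[0,0,0,0,0,-0.0494],[0,0,0,0,0,-0.0494],[0,0,0,0,0,-0.0494],[0,0,0.06,0,0,0],[0,0,0,0,0,0]])

```text
t: 11.25
position: [0.4871, 0.1006, 0.1417]
tool_rot: [[-0.679, -0.734, -0.012], [-0.734, 0.679, -0.0], [0.008, 0.009, -1.0]]
force: [-0.5, -0.7, 0.1]
finger_gap: 0.047
finger_force: 0.0
```

```bash
cat > wing.py <<'E'
import sys
from h import *
np.set_printoptions(precision=4,suppress=True)
s=arm.get_state();R=s["tool_rot"];p=s["position"];print(s["t"],p,np.degrees(np.arctan2(R[1,0],R[0,0])),s["joints"])
im=get_image("wrist");save(im,sys.argv[1],1.5);P=fpts(im);c=cv2.cvtColor(im["color"],cv2.COLOR_RGB2HSV)
near=np.hypot(P[...,0]-.4915,P[...,1]-.101)<.03
r=near&(P[...,2]>.092)&(P[...,2]<.1)&(((c[...,0]<8)|(c[...,0]>172))&(c[...,1]>90)|(c[...,1]<60)&(c[...,2]>140))
W=fpts(im,.096)[r];print("wing",r.sum(),cv2.minAreaRect(W[:,:2].astype(np.float32)))
E
python3 wing.py w6.png
```

```text
11.25 [0.4871 0.1006 0.1417] -132.76777663388089 [   1.6944    8.9604  104.1235    0.0001   67.6001 -135.5358]
wing 599 ((0.49236947298049927, 0.10096786916255951), (0.03434852510690689, 0.009315906092524529), 47.30669403076172)
```

View pics/w6.png

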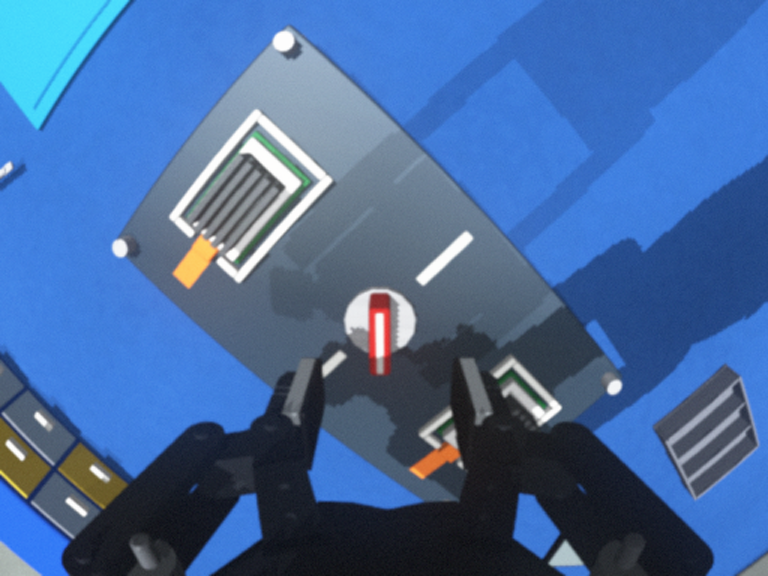

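The jaws align with the wing at (380,335), but TCP x is about 5 mm short. I'll correct that and recheck the tilt.

Emit:
drive_tool(moves=[[-0.005,-0.0047,0,0,0,0],[0,0,0,0,0,0],[0,0,0,0,0,0]])

```text
t: 11.68
position: [0.4977, 0.1012, 0.1475]
tool_rot: [[-0.679, -0.734, 0.002], [-0.734, 0.679, 0.0], [-0.001, -0.001, -1.0]]
force: [-0.3, 0.2, -0.7]
finger_gap: 0.047
finger_force: 0.0
```

Emit:
drive_tool(moves=[[0.0052,0.0052,0.02,0,0,0],[0,0,0.03,0,0,0],[0,0,0.02,0,0,0],[0,0,0.01,0,0,0],[0,0,0.005,0,0,0],[0,0,0,0,0,0],[0,0,0,0,0,0]])

```text
t: 12.55
position: [0.4919, 0.101, 0.0833]
tool_rot: [[-0.679, -0.734, 0.001], [-0.734, 0.679, 0.0], [-0.001, -0.001, -1.0]]
force: [-0.6, 0.5, -0.1]
finger_gap: 0.047
finger_force: 0.0
```

Emit:
drive_tool(moves=[[0,0,0,0,0,0],[0,0,0,0,0,0],[0,0,0,0,0,0],[0,0,0,0,0,0],[0,0,0,0,0,0],[0,0,0,0,0,0]], fingers=-1, grip_force=30)

```text
t: 13.3
position: [0.4916, 0.1009, 0.083]
tool_rot: [[-0.679, -0.734, 0.0], [-0.734, 0.679, 0.0], [-0.0, -0.0, -1.0]]
force: [-0.2, 0.7, 5.0]
finger_gap: 0.0093
finger_force: 34.7
```

Emit:
drive_tool(moves=[[0,0,-0.002,0,0,0],[0,0,0,0,0,0.0413],[0,0,0,0,0,0.0413],[0,0,0,0,0,0.0413],[0,0,0,0,0,0.0413],[0,0,0,0,0,0.0413],[0,0,0,0,0,0.0413],[0,0,0,0,0,0],[0,0,0,0,0,0],[0,0,0,0,0,0]])

```text
t: 14.55
position: [0.491, 0.1019, 0.0832]
tool_rot: [[-0.999, -0.048, -0.0], [-0.048, 0.999, 0.002], [0.0, 0.002, -1.0]]
force: [2.4, 4.6, -7.2]
finger_gap: 0.009
finger_force: 33.3
```

Emit:
drive_tool(moves=[[0,0,0.003,0,0,0],[0,0,0.003,0,0,0],[0,0,0.003,0,0,0],[0,0,0.002,0,0,0],[0,0,0,0,0,0],[0,0,0,0,0,0]], grip_force=50)

```text
t: 15.3
position: [0.4911, 0.1019, 0.0769]
tool_rot: [[-0.999, -0.047, -0.001], [-0.047, 0.999, 0.002], [0.001, 0.002, -1.0]]
force: [-3.4, 4.8, 7.5]
finger_gap: 0.0088
finger_force: 55.9
```

Emit:
drive_tool(moves=[[0,0,0.002,0,0,0],[0,0,0.002,0,0,0],[0,0,0.001,0,0,0],[0,0,0,0,0,0],[0,0,0,0,0,0]])

```text
t: 15.92
position: [0.4911, 0.102, 0.075]
tool_rot: [[-0.999, -0.048, -0.001], [-0.048, 0.999, 0.002], [0.001, 0.002, -1.0]]
force: [-8.9, 3.4, 19.3]
finger_gap: 0.0088
finger_force: 57.9
```

```bash
cat > fin.py <<'E'
import sys
from h import *
np.set_printoptions(precision=4,suppress=True)
s=arm.get_state();print(s["t"],s["position"],s["force"],s["finger_gap"])
im=get_image("wrist");save(im,sys.argv[1],1.5);P=fpts(im)
d=np.hypot(P[...,0]-.4915,P[...,1]-.101)
for nm,cx,cy in[("new",.497,.0125),("loaded",.489,.193)]:
    a=P[(np.hypot(P[...,0]-cx,P[...,1]-cy)<.03)&(P[...,2]>.077)&(P[...,2]<.105)];print(nm,"sinktop",len(a),np.median(a[:,2]) if len(a) else "")
x,y=P[...,0],P[...,1]
for nm,m in[("panel x-50",(abs(x-.4415)<.015)&(abs(y-.10)<.06)),("bare -y",(abs(y-.055)<.008)&(abs(x-.48)<.03))]:
    a=P[m&(P[...,2]>.045)&(P[...,2]<.075)];print(nm,len(a),np.median(a[:,2]))
E
python3 fin.py w7.png
```

```text
15.925 [0.4911 0.102  0.075 ] [-8.8567  3.4226 19.2869] 0.008786850846728401
new sinktop 2526 0.08298480819701039
loaded sinktop 2531 0.08288008969232946
panel x-50 12016 0.05754774239031117
bare -y 2487 0.05753263182680976
```

View pics/w7.png

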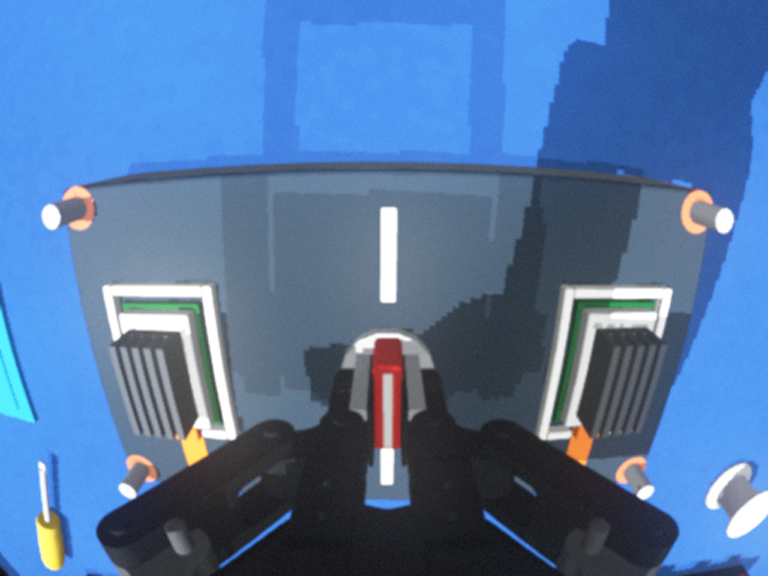

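The panel is fully down: its top is at 0.0575 m, 8 mm or more below its raised height. The slot line at x≈388 is in line with the index lines, both modules sit flat with their tabs in the notches, and the press force is 19 N. I'll hand it in.

```bash
python3 -c "
from workcell import arm
print(arm.job_done())"
```

```text
the job is handed in; nothing more can be done
None
```

I handed the job in at about 16 s: the module sits in the empty nest with its tab in the notch, the fastener is lined up with the index lines, and the arm is holding the panel fully down with about 19 N; the hand-in returned no verdict.

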